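Unclip the dessert keeper's cover and load the second custard cup

ROBOT

A 6-joint arm with a two-finger parallel gripper is mounted at the origin on a cart in front of the work surface, level with it; the furniture and walls round the work are solid. World frame = base frame: x ahead of the robot, y to its left, z up, the work surface at z = 0. Lengths are in mm, angles in degrees, forces in N, time in s.
With the tool pointing down it reaches from about 300 to 850 mm from the base axis. Payload 4.2 kg.
Tool frame: the origin (TCP) lies on the centre line of the jaws, within the pads' length; the fingertips stand 14 mm ahead of it and the grasp point (between the pads) lies 5 mm behind it; x points along the fingers, y is the direction in which the jaws open and shut, and the axes are right-handed (so a half turn about x gives the same grasp; the last joint's range is limited). The gripper opens to 91 mm and grips with 3 to 60 N. Pads are 32 mm wide; open, the fingers measure 118 mm over their backs; the gripper's body (76 mm by 178 mm) begins 60 mm behind the grasp point.
Start: joints at [-68.354, 18.312, 89.639, -0, 72.044, -1.146], TCP at [222.754, -530.115, 227.976] pointing down, gripper open.
Joint ranges: [-177.97, 177.97], [-48.28, 115.42], [12.27, 149.76], [-77.06, 257.06], [2.81, 150.46], [-146.56, 146.56]. Speed limits (degrees/s): [147.25, 147.25, 180, 180, 180, 180].

INTERFACE

Orientations are given as [roll, pitch, yaw] about the fixed x, y, z axes, in that order (R = Rz(yaw) Ry(pitch) Rx(roll)).
In Python, from workcell import readout, optics, env gives the robot as it stands.
- The arm moves only by the shell command python3 -m creep 'ROWS' [OPENING] [FORCE]. ROWS is JSON, a list of rows, each an object with "translation": the shift along the world's x, y, z in cm, a list of three; "delta_rot": the turn, a rotation vector about the world's x, y, z in rad, a list of three. In form: [{"translation": [dx, dy, dz], "delta_rot": [rx, ry, rz]}, ...]. A call has 1 to 5 rows; each row shifts and turns the commanded pose from where the row before left it; what a row does not reach is not made up. A row lasts 1/12 s, in which the tool goes at most 41.7 mm and 7.16 degrees, less where a joint would pass 70% of its speed; a pose out of reach is approached as far as the arm can. A call with a gripper value outside its range is refused whole. OPENING is the gripper's target within -1 to 1 (fully open at 1, half-way at 0, shut at -1), set as the call begins (- or left out, the last holds). The fingers move at their own pace and stop on an object; FORCE is the grip in N (left out, the last holds). Time passes only in rows, so rows that do not move let the fingers close. It gives the time, the measured TCP pose, the force and the opening at its end, in the units of the state.
- readout.state(): the state, without advancing time (a new reading comes with each control period).
- optics.grab_frame(name): name is "side" or "top"; returns (picture, depth): 384x512x3 uint8, red, green, blue; 384x512 float32, mm along the optical axis (not along the pixel's ray), 0 where there is no reading.
- optics.camera_params(name): a dict with "mtx" (3x3 intrinsics, pixels), "R" (3x3) and "t" (3): a world point X has camera coordinates R X + t. Camera axes: x right, y down, z forward; pixel columns grow to the right and rows downward; lengths in mm; the calibration is good to about 2 mm. A picture is of the moment at which its call begins. camera_params takes no time and is no camera call.
- env.job_done(): hands the job in, once; it reports no verdict.
The state is a dict: "time_s": time; "qpos": joint angles; "qvel": joint speeds; "effort": joint torques, N m; "ee_pos": TCP position; "ee_rot": TCP orientation; "force": force on the tool from outside, world axes, zero at the start; "torque": the same for the moment, N m; "gripper_width": finger opening in mm.
Only numpy, scipy, OpenCV 4.12 (cv2) and the standard library are available. Lean on these libraries where they do the work, as an engineer would, in place of code of your own. Each camera call takes 0.05 s, during which the arm holds its last target.

TASK

Squeeze the two upright tabs on top of the clear dessert keeper together to unclip its cover, lift the cover straight off and set it down, right way up, on a clear bit of the worktop. Then stand the loose custard cup upright in the middle of the keeper's empty round pad, next to the cup that is already there. Set both things down without dropping them, and leave the cup in the keeper, the timer and the ring cutter as they are.

Things in the scene. Friction and masses are not known exactly. Their poses are not given: they have to be found in the camera images.
- keeper: Base of the dessert keeper: white plastic plate 210 mm long (its x) by 106 mm wide (its y), 8 mm thick, fixed to the worktop, with a 5 mm step inside the cover, two grey round pads and, half-way along at y = +-30 to +-43 mm, two white catches 20 mm wide that rise to 40 mm and have inward lips. Origin at the centre of its underside, on the worktop; z up.
- near_pad (a point): Centre of the top face of the empty round pad (62 mm across), 15 mm above the worktop, 50 mm from the keeper's centre towards its -x end (the end nearer the robot). The cup goes here.
- far_pad (a point): Centre of the top face of the other pad, on which the stored cup stands, 50 mm from the keeper's centre towards its +x end, 15 mm above the worktop.
- cover: Clear plastic cover, open below, 202 mm long (x), 98 mm wide (y; grey rims make it 206 x 102), 64 mm high without the tabs and 110 mm with them, 0.26 kg. Origin at the centre of its lower rim; z up. Clipped on the keeper its rim rests 8 mm above the worktop, its axes along the keeper's. Once unclipped it must rise about 60 mm to clear the cups under it. Standing on the worktop its origin is at height 0.
- cover_pinch (a point): Point midway between the two tabs, 88 mm above the cover's lower rim, at half height of the tabs; axes as the cover's. Squeeze here along the cover's y. The tabs are grey upright paddles, 36 mm along x, 6 mm thick, 64 to 110 mm above the rim; 60 mm over their outer faces when out, 42 mm when pressed in.
- tab_left (a joint): Travel of the tab on the cover's +y side: 0 out (clipped) to 0.009 m in (stop). Its spring pushes back with 2 N at the start and 6.5 N at the stop. The hook below it lies 6 mm under the keeper's lip, with 2 mm of play upwards, and is clear of it beyond about 7 mm of travel. Both tabs must be held in while the cover is lifted.
- tab_right (a joint): The same for the tab on the cover's -y side.
- loose_cup_mid (a point): Centre, half-way up, of the loose paper portion cup of custard standing on the worktop to the robot's right: 58 mm across the brim, tapering to its foot, 42 mm high (custard up to 46 mm), 75 g. This point is 21 mm above its foot.
- loose_cup: The same loose custard cup; origin at the centre of its foot, z up.
- stored_cup_mid (a point): Centre, 21 mm above its foot, of the like cup, 58 mm across, standing on the keeper's far pad under the cover.
- timer: White wind-up kitchen timer, 68 mm across, 56 mm high, loose on the worktop to the robot's right; leave it. Origin at the centre of its underside.
- ring_cutter: Steel ring cutter, 55 mm across, 31 mm high, loose on the worktop to the left of the keeper; leave it. Origin at the centre of its underside.
There are look-alikes about, which are no part of the job. Leave any black, red or turquoise look-alike of the loose_cup alone.

How it is judged (in metres and radians):
On the way, in this order (a step that is already met when the one before it is completed fails the run):
1. both tabs are pressed in (over 6.5 mm each) with the cover still on the keeper (value of joint each of tab_left, tab_right above 0.0065 m and z of cover in the frame of keeper below 0.025 m), for 0.1 s.
2. the cover is lifted off, clear of the cups (z of cover in the frame of keeper above 0.065 m), for 0.1 s.
3. the cover stands upright on the worktop, let go (height (world z) of cover below 0.006 m and angle between cover's own z axis and vertical below 0.1 rad and contact force between the fingers and cover below 0.05 N), for 0.2 s.
At the end, for the whole second after the job is handed in: The cover stands upright (within 0.1 rad) on the worktop, rim less than 6 mm above it, at rest; the loose cup stands upright (within 0.1 rad) on the near pad, its foot within 15 mm of the pad's centre, at rest; the stored cup still stands upright within 15 mm of the centre of the far pad (height (world z) of cover below 0.006 m and angle between each of cover, loose_cup, stored_cup_mid's own z axis and vertical below 0.1 rad and linear speed of each of cover, loose_cup below 0.02 m/s and distance between loose_cup and near_pad below 0.015 m and horizontal distance between stored_cup_mid and far_pad below 0.015 m); the robot touches nothing.
It fails at once if the cover is dropped (over 0.7 m/s with no finger on it, a fall of some 25 mm) (linear speed of cover above 0.7 m/s and contact force between the fingers and cover below 0.05 N).
It fails at once if the loose cup is dropped (over 0.7 m/s with no finger on it, a fall of some 25 mm) (linear speed of loose_cup above 0.7 m/s and contact force between the fingers and loose_cup below 0.05 N).
It fails at once if the stored cup is tipped over 0.35 rad (angle between stored_cup_mid's own z axis and vertical above 0.35 rad).
It fails at once if the loose cup is tipped over 0.7 rad (angle between loose_cup's own z axis and vertical above 0.7 rad).
It fails at once if the timer or the ring cutter is moved by more than 25 mm (distance of any of timer, ring_cutter from where it was at the start of the episode above 0.025 m).
It also fails if it takes over 61 s, if anything falls off the work surface, if the arm or the gripper's body presses on something with over 40 N, if the wrist force passes 120 N, or if a joint passes its speed limit or range.

## Working session

There is one attempt and no reset: what is moved stays moved. The work goes in short steps, Python scripts to look and compute and a shell command to move; the robot and the scene stay as the last step left them, time stands still between calls to the robot, and variables do not carry over. Pictures are saved under pics/ and viewed, and the job is handed in when it is done.

```bash
ls; mkdir -p pics; python3 - <<'E'
from workcell import readout, optics, env
import cv2,numpy as np
print(readout.state())
for n in ["side","top"]:
    p,d=optics.grab_frame(n); cv2.imwrite(f"pics/{n}0.png",cv2.cvtColor(p,cv2.COLOR_RGB2BGR)); np.save(f"{n}0.npy",d)
    np.save(f"{n}0p.npy",p)
    c=optics.camera_params(n); print(n,c)
E
```

```text
pics
{'time_s': 0.0, 'qpos': array([-6.83536293e+01,  1.83512757e+01,  8.97074136e+01,  9.90401730e-04,
        7.20414303e+01, -1.14546551e+00]), 'qvel': array([-0.01564395, -0.067707  ,  0.0527074 ,  0.00345278, -0.00739553,
       -0.08901074]), 'effort': array([ 5.87524373e-04, -4.12457621e+01, -2.31973493e+01,  7.28612160e-02,
        4.56265337e-02, -1.54155136e-04]), 'ee_pos': array([ 222.57977317, -529.65571598,  227.11707759]), 'ee_rot': array([-91.68431062,  89.89987599, 111.10721936]), 'force': array([ 0.84685836, -0.08444056,  0.27793264]), 'torque': array([ 0.01741221, -0.04973082,  0.01728447]), 'gripper_width': 91.68833445018012}
side {'mtx': array([[429.88915183,   0.        , 256.02693802],
       [  0.        , 429.88915183, 191.96617817],
       [  0.        ,   0.        ,   1.        ]]), 'R': array([[-0.84501963, -0.53468018, -0.007676  ],
       [-0.1715031 ,  0.28458764, -0.94318427],
       [ 0.50648643, -0.79569276, -0.33218145]]), 't': array([459.20848279, 214.48704627, 834.53872894])}
top {'mtx': array([[438.22873863,   0.        , 258.69767727],
       [  0.        , 438.22873863, 186.13838762],
       [  0.        ,   0.        ,   1.        ]]), 'R': array([[ 0.01397893, -0.99966057,  0.02198477],
       [-0.99823215, -0.01522248, -0.05745302],
       [ 0.05776819, -0.02114277, -0.99810612]]), 't': array([ -61.63704322,  555.72149237, 1209.10034393])}
```

View pics/top0.png

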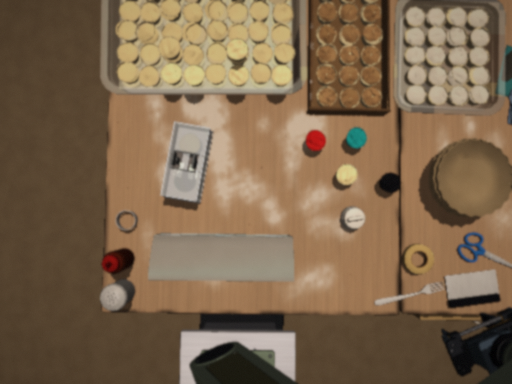

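View pics/side0.png

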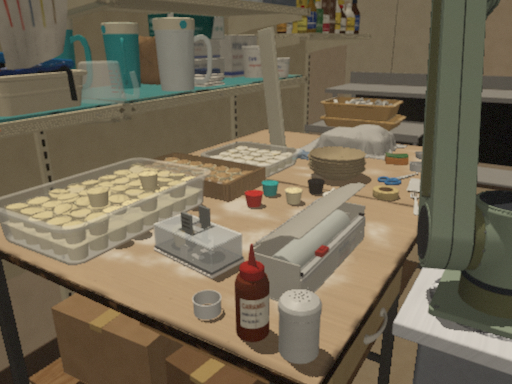

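Top view: keeper at about (187,162), cream cup at (346,175). Possible mix-ups are the red cup (315,141), the turquoise cup (356,139), the black cup (389,183) and the white timer (353,218). By the description the cream one is the loose cup. I'll check it in a crop and measure.

```bash
cat > h.py <<'E'
import numpy as np,cv2
from workcell import readout,optics,env
def cam(n): 
    c=optics.camera_params(n); return c['mtx'],c['R'],c['t']
def pts(n,d):
    K,R,t=cam(n); v,u=np.mgrid[0:d.shape[0],0:d.shape[1]]
    c=np.stack([(u-K[0,2])/K[0,0]*d,(v-K[1,2])/K[1,1]*d,d],-1)
    w=(c-t)@R; w[d==0]=np.nan; return w
def ray(n,u,v,z):
    K,R,t=cam(n); r=R.T@np.array([(u-K[0,2])/K[0,0],(v-K[1,2])/K[1,1],1]); o=-R.T@t
    return o+r*(z-o[2])/r[2]
def proj(n,X):
    K,R,t=cam(n); c=R@np.asarray(X,float)+t; return (K@c)[:2]/c[2]
def grab(n,tag):
    p,d=optics.grab_frame(n); np.save(f"{n}{tag}.npy",d); np.save(f"{n}{tag}p.npy",p); return p,d
def crop(p,u0,u1,v0,v1,s,fn):
    cv2.imwrite('pics/'+fn,cv2.cvtColor(cv2.resize(p[v0:v1,u0:u1],None,fx=s,fy=s,interpolation=cv2.INTER_CUBIC),cv2.COLOR_RGB2BGR))
E
python3 - <<'E'
from h import *
p=np.load('top0p.npy');d=np.load('top0.npy')
crop(p,150,230,110,215,5,'k0.png'); crop(p,300,410,120,240,5,'c0.png')
s=np.load('side0p.npy'); crop(s,140,260,195,285,6,'ks0.png')
w=pts('top',d)
print('table z', np.round(w[100:110,230:300:20,2],1).mean())
for nm,(u,v) in dict(red=(315,141),tq=(356,139),cream=(346,175),blk=(389,183),timer=(353,218),ring=(127,222),tray=(200,90),lid=(220,257),lid2=(220,238),lid3=(220,278)).items(): print(nm,np.round(w[v,u]),np.round(w[v-3:v+4,u-3:u+4,2].max()))
print('lid zmax',np.nanmax(w[230:285,148:295,2]), 'tray',np.nanmax(w[0:100,100:300,2]))
print(np.round(w[120:208:4,160:216:4,2]).astype(int))
E
```

```text
table z -0.025000000000000043
red [ 683. -207.   40.] nan
tq [ 691. -322.   38.] nan
cream [ 590. -294.   39.] nan
blk [ 569. -411.   45.] 49.0
timer [ 472. -309.   57.] 60.0
ring [451. 313.   2.] 4.0
tray [802. 106. 104.] 111.0
lid [371.  43. 132.] nan
lid2 [416.  46. 101.] 119.0
lid3 [322.  41. 152.] nan
lid zmax 157.5368098587493 tray 135.49021497247887
[[                   3                   -3                    4
                     0                    2                   -2
                    -2                    1                    0
                     3                   -3                    0
                    -2                    1]
 [                   0                   -1                   -3
                    -2                   70                   76
                    70                   73                   -2
                    -4                   -2                    5
                    -3                    2]
 [                   0                   -2                   -1
                    -3                   73                   73
 
[... 5329 characters left out ...]
     -1                   -4]
 [                  -2                    5                   -3
                     1                    2                    9
                     8                   72                   76
                    70                    8                   -4
                     0                   -1]
 [                   0                   -3                   -1
                     3                   -1                   -4
                     1                    0                    0
                    -1                   -2                   -1
                     0                    0]]<stdin>:9: RuntimeWarning: invalid value encountered in cast
```

View pics/k0.png

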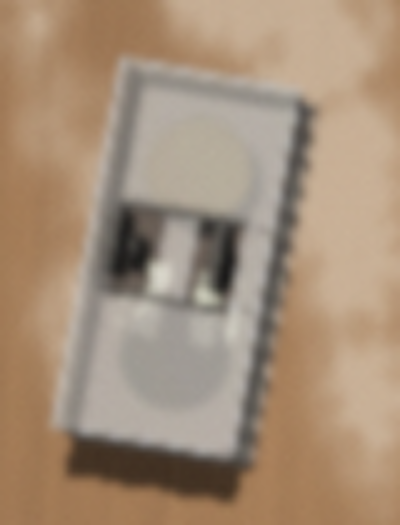

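View pics/c0.png

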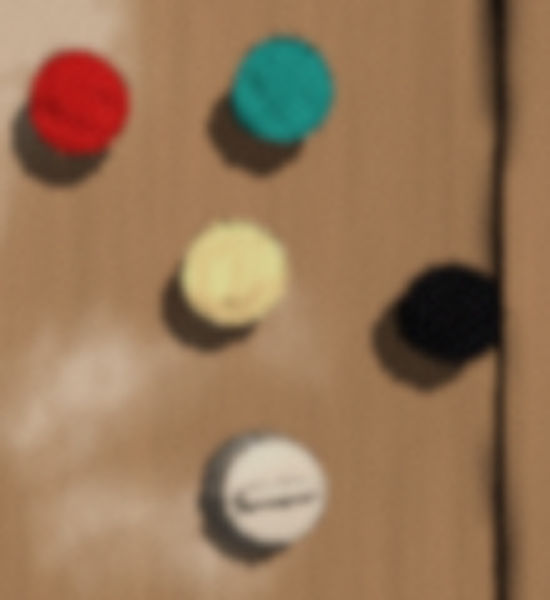

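View pics/ks0.png

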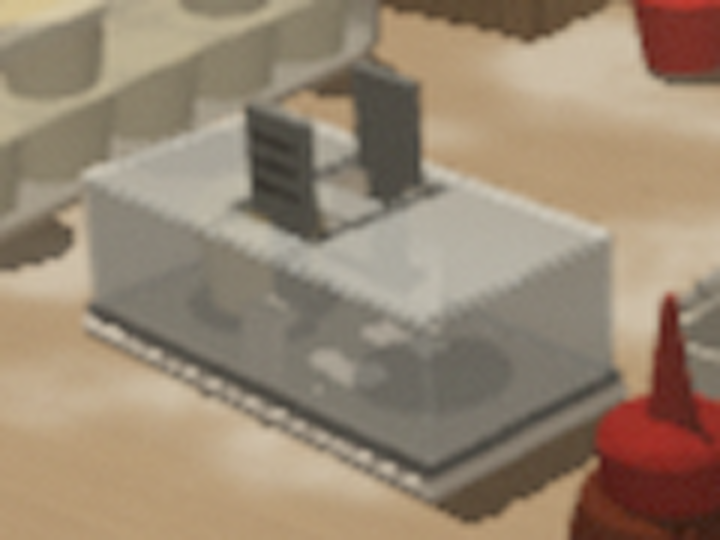

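Crops: the cream/yellow cup at (346,175) is the loose cup. The keeper shows the stored cup at its far end, the empty pad at its near end, and the two dark tabs at about (175,161) and (195,162). Next I'll measure the pose.

```bash
python3 - <<'E'
from h import *
p=np.load('top0p.npy');d=np.load('top0.npy');w=pts('top',d)
m=np.zeros(d.shape,bool); m[115:212,155:220]=1
top=m&(w[...,2]>62)&(w[...,2]<84)
P=w[top][:,:2].astype(np.float32)
# robust rect on the image mask, cast at z=72
mk=cv2.morphologyEx((m&(w[...,2]>62)).astype(np.uint8),cv2.MORPH_CLOSE,np.ones((7,7)))
mk=cv2.morphologyEx(mk,cv2.MORPH_OPEN,np.ones((5,5)))
c=max(cv2.findContours(mk,0,1)[0],key=cv2.contourArea)
W=np.array([ray('top',*q[0],72)[:2] for q in c],np.float32)
print('cover rect',cv2.minAreaRect(W))
# tabs
t=m&(w[...,2]>100); T=w[t]; print('tabs n',len(T))
lab=T[:,1]>T[:,1].mean()
for s in (lab,~lab): print(np.round(T[s].mean(0),1),len(T[s]), np.round(T[s].min(0)),np.round(T[s].max(0)))
# tabs by side camera too
ds=np.load('side0.npy');ws=pts('side',ds)
ms=np.zeros(ds.shape,bool); ms[195:285,140:260]=1
T=ws[ms&(ws[...,2]>88)&(ws[...,2]<125)]; print('side tabs',len(T))
T=T[(abs(T[:,0]-640)<60)&(abs(T[:,1]-150)<80)]; lab=T[:,1]>T[:,1].mean()
for s in (lab,~lab): print(np.round(T[s].mean(0),1),len(T[s]), np.round(T[s].min(0)),np.round(T[s].max(0)))
T=ws[ms&(abs(ws[...,2]-72)<6)]; print(len(T))
# cup
hsv=cv2.cvtColor(p,cv2.COLOR_RGB2HSV)
for n,img,box in (('top',p,(150,200,325,370)),('side',np.load('side0p.npy'),(180,212,278,310))):
    h=cv2.cvtColor(img,cv2.COLOR_RGB2HSV); v0,v1,u0,u1=box
    k=np.zeros(h.shape[:2],np.uint8); k[v0:v1,u0:u1]=((h[...,2]>150)&(h[...,0]>20)&(h[...,0]<40)&(h[...,1]>50))[v0:v1,u0:u1]
    cc=cv2.findContours(k,0,1)[0]; c=max(cc,key=cv2.contourArea); print(n,cv2.minEnclosingCircle(c),cv2.fitEllipse(c),cv2.contourArea(c))
    (u,v),_,_=cv2.fitEllipse(c); print('at z46/42/44',ray(n,u,v,46),ray(n,u,v,42))
# other objects
for n,(u,v) in dict(timer=(353,218)).items(): print(n,ray('top',u,v,56))
E
```

```text
cover rect ((616.8914794921875, 145.65872192382812), (99.08818054199219, 201.74900817871094), 80.95440673828125)
tabs n 93
[620.3 172.2 114.2] 49 [604. 168. 101.] [638. 178. 122.]
[611.8 119.  114.9] 44 [595. 115. 101.] [628. 123. 122.]
side tabs 738
[616.1 176.8 104.6] 153 [599. 170.  88.] [636. 181. 119.]
[607.7 123.4 104.3] 147 [591. 118.  88.] [629. 129. 119.]
1582
top ((346.5, 174.0), 10.30786418914795) ((346.6142272949219, 172.90576171875), (16.10251235961914, 20.001338958740234), 91.9036636352539) 234.5
at z46/42/44 [ 594.95313807 -293.90672898   46.        ] [ 595.31893857 -294.79883272   42.        ]
side ((293.0, 190.0), 8.062357902526855) ((292.9579162597656, 190.1916046142578), (5.797623157501221, 16.242122650146484), 89.88819885253906) 70.0
at z46/42/44 [ 579.55865966 -271.23086607   46.        ] [ 584.84339852 -281.47932305   42.        ]
timer [ 471.74585201 -309.34633062   56.        ]
```

```bash
python3 - <<'E'
from h import *
from scipy.spatial.transform import Rotation as Ro
s=readout.state(); R=Ro.from_euler('xyz',s['ee_rot'],degrees=True).as_matrix(); print(np.round(R,3))
a=np.degrees(np.arctan2(R[1,1],R[0,1])); print('jaw dir deg',a,'want',90-9.05,'or',-99.05)
p=np.load('top0p.npy');w=pts('top',np.load('top0.npy'));k=np.zeros(p.shape[:2],np.uint8)
k[150:205,325:372]=(w[150:205,325:372,2]>32)
c=max(cv2.findContours(k,0,1)[0],key=cv2.contourArea); (u,v),r=cv2.minEnclosingCircle(c);print(u,v,r,cv2.fitEllipse(c),ray('top',u,v,42))
q=cv2.fitEllipse(c)[0]; print(ray('top',*q,43))
# side rim check
for z in (0,42): print(z,[np.round(proj('side',[593+dx,-294,z])) for dx in (-29,0,29)])
for x in (616,617): print(proj('top',[x,146,118]))
crop(np.load('side0p.npy'),270,320,175,215,12,'cs.png')
# clear area check for the cover at (600,-45)
P=w[(w[...,0]>480)&(w[...,0]<720)&(w[...,1]>-115)&(w[...,1]<25)]; print('clear area z',P[:,2].min(),P[:,2].max(),len(P))
E
```

```text
[[-0.001  0.387 -0.922]
 [ 0.001 -0.922 -0.387]
 [-1.    -0.002 -0.   ]]
jaw dir deg -67.20772340687326 want 80.95 or -99.05
346.07940673828125 174.3540802001953 10.569445610046387 ((346.1804504394531, 174.40733337402344), (19.713245391845703, 20.49460792541504), 59.367454528808594) [ 591.29061986 -293.32802269   42.        ]
[ 591.0598604  -293.38604304   43.        ]
0 [array([300., 203.]), array([292., 201.]), array([284., 199.])]
42 [array([301., 190.]), array([293., 189.]), array([284., 187.])]
[182.11941325 159.54747858]
[182.12880015 159.15960984]
clear area z -8.89533083472568 9.040194484440937 4134
```

View pics/cs.png

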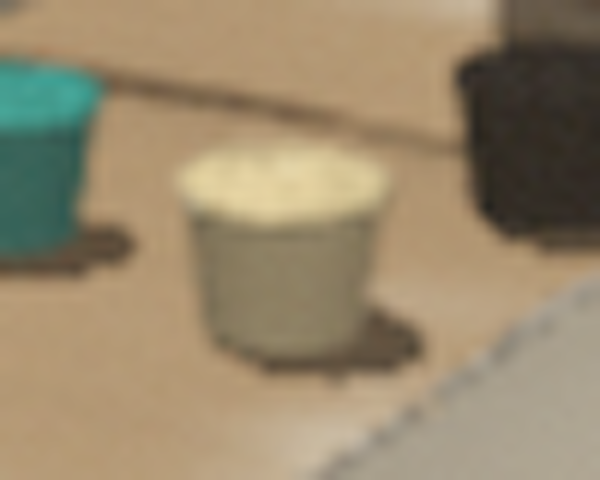

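```bash
python3 -m creep '[{"translation":[1.6,2.7,0],"delta_rot":[0,0,-0.08]},{"translation":[1.6,2.7,0],"delta_rot":[0,0,-0.08]},{"translation":[1.6,2.7,0],"delta_rot":[0,0,-0.08]},{"translation":[1.6,2.7,0],"delta_rot":[0,0,-0.08]},{"translation":[1.6,2.7,0],"delta_rot":[0,0,-0.08]}]' 1 25
python3 -m creep '[{"translation":[1.6,2.7,0],"delta_rot":[0,0,-0.08]},{"translation":[1.6,2.7,0],"delta_rot":[0,0,-0.076]},{"translation":[1.6,2.7,0],"delta_rot":[0,0,0]},{"translation":[1.6,2.7,0],"delta_rot":[0,0,0]},{"translation":[1.6,2.7,0],"delta_rot":[0,0,0]}]'
python3 -m creep '[{"translation":[1.6,2.7,0],"delta_rot":[0,0,0]},{"translation":[1.6,2.7,0],"delta_rot":[0,0,0]},{"translation":[1.6,2.7,0],"delta_rot":[0,0,0]},{"translation":[1.6,2.7,0],"delta_rot":[0,0,0]},{"translation":[1.6,2.7,0],"delta_rot":[0,0,0]}]'
python3 -m creep '[{"translation":[1.6,2.7,0],"delta_rot":[0,0,0]},{"translation":[1.6,2.7,0],"delta_rot":[0,0,0]},{"translation":[1.6,2.7,0],"delta_rot":[0,0,0]},{"translation":[1.6,2.7,0],"delta_rot":[0,0,0]},{"translation":[1.6,2.7,0],"delta_rot":[0,0,0]}]'
```

```text
time_s: 0.52
ee_pos: [303.0, -393.6, 227.6]
ee_rot: [-58.6, 90.0, 121.0]
force: [-0.0, 0.2, -0.9]
gripper_width: 91.2
time_s: 0.93
ee_pos: [383.0, -258.6, 227.7]
ee_rot: [-11.8, 90.0, 159.1]
force: [0.4, -0.7, 0.7]
gripper_width: 91.2
time_s: 1.35
ee_pos: [463.0, -123.6, 227.7]
ee_rot: [7.6, 90.0, 178.6]
force: [0.3, -0.8, -0.9]
gripper_width: 91.4
time_s: 1.77
ee_pos: [543.0, 11.4, 227.6]
ee_rot: [21.0, 89.9, -168.1]
force: [0.6, -0.8, 0.5]
gripper_width: 91.2
```

```bash
python3 -m creep '[{"translation":[1.5,2.7,0],"delta_rot":[0,0,0]},{"translation":[1.5,2.7,0],"delta_rot":[0,0,0]},{"translation":[1.5,2.7,0],"delta_rot":[0,0,0]},{"translation":[1.5,2.7,0],"delta_rot":[0,0,0]},{"translation":[1.3,2.65,0],"delta_rot":[0,0,0]}]'
python3 - <<'E'
from h import *
from scipy.spatial.transform import Rotation as Ro
s=readout.state(); R=Ro.from_euler('xyz',s['ee_rot'],degrees=True).as_matrix(); print(s['ee_pos'],np.degrees(np.arctan2(R[1,1],R[0,1])),s['qpos'])
p,d=grab('side','1'); crop(p,130,280,100,290,3,'s1.png')
p,d=grab('top','1'); crop(p,120,260,80,230,4,'t1.png')
E
```

```text
time_s: 2.18
ee_pos: [616.2, 145.9, 227.3]
ee_rot: [30.3, 89.9, -158.7]
force: [1.6, -1.1, 0.9]
gripper_width: 91.2
[616.22480844 145.91896818 227.33302944] -99.04928947858855 [ 1.22857608e+01  2.36661461e+01  8.14880284e+01 -8.81383885e-03
  7.48995980e+01  1.11337362e+02]
```

View pics/s1.png

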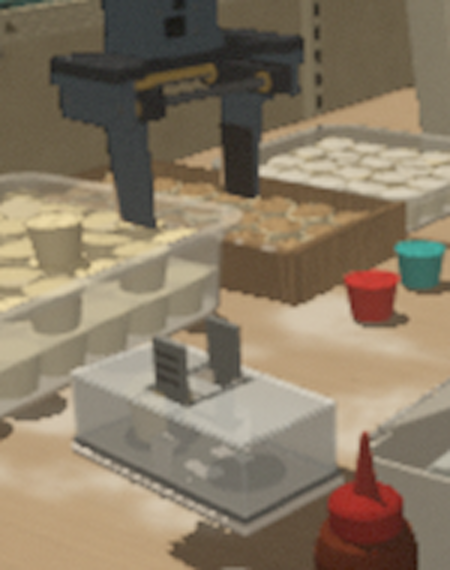

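View pics/t1.png

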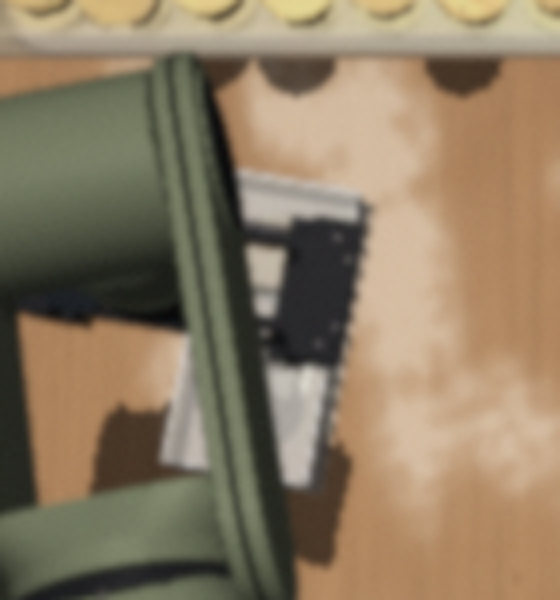

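```bash
python3 -m creep '[{"translation":[0,0,-2],"delta_rot":[0,0,0]},{"translation":[0,0,-2.5],"delta_rot":[0,0,0]},{"translation":[0,0,-2.5],"delta_rot":[0,0,0]},{"translation":[0,0,-2],"delta_rot":[0,0,0]},{"translation":[0,0,-1],"delta_rot":[0,0,0]}]'
python3 -m creep '[{"translation":[0,0,-1],"delta_rot":[0,0,0]},{"translation":[0,0,-1],"delta_rot":[0,0,0]},{"translation":[0,0,-1],"delta_rot":[0,0,0]},{"translation":[0,0,-0.5],"delta_rot":[0,0,0]},{"translation":[0,0,0],"delta_rot":[0,0,0]}]'
python3 - <<'E'
from h import *
p,d=grab('side','2'); crop(p,130,280,130,290,3,'s2.png')
E
```

```text
time_s: 2.7
ee_pos: [613.5, 143.3, 124.7]
ee_rot: [24.7, 89.6, -164.4]
force: [-0.7, 0.6, 1.0]
gripper_width: 91.0
time_s: 3.12
ee_pos: [615.2, 144.2, 92.0]
ee_rot: [25.3, 89.9, -163.8]
force: [-0.6, -0.3, -0.1]
gripper_width: 91.1
```

View pics/s2.png

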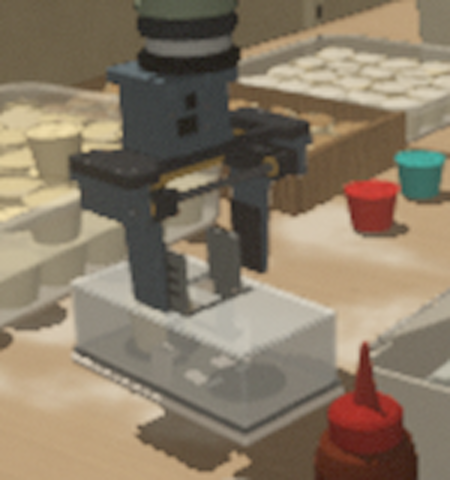

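```bash
python3 -m creep '[{"translation":[0,0,0],"delta_rot":[0,0,0]},{"translation":[0,0,0],"delta_rot":[0,0,0]},{"translation":[0,0,0],"delta_rot":[0,0,0]}]' 0.3 25
python3 -m creep '[{"translation":[0,0,0],"delta_rot":[0,0,0]},{"translation":[0,0,0],"delta_rot":[0,0,0]},{"translation":[0,0,0],"delta_rot":[0,0,0]},{"translation":[0,0,0],"delta_rot":[0,0,0]}]' -0.2 25
python3 -m creep '[{"translation":[0,0,0],"delta_rot":[0,0,0]},{"translation":[0,0,0],"delta_rot":[0,0,0]},{"translation":[0,0,0],"delta_rot":[0,0,0]}]'
python3 - <<'E'
from h import *
s=readout.state();print(s['ee_pos'],s['force'],s['gripper_width'])
p,d=grab('side','3'); crop(p,130,280,130,290,3,'s3.png')
E
```

```text
time_s: 3.42
ee_pos: [616.2, 144.5, 93.7]
ee_rot: [-162.3, 89.9, 8.6]
force: [-0.4, 0.1, 0.1]
gripper_width: 73.9
time_s: 3.75
ee_pos: [616.1, 144.6, 93.5]
ee_rot: [-150.6, 89.9, 20.3]
force: [-0.3, 0.9, 3.1]
gripper_width: 47.5
time_s: 4.0
ee_pos: [616.2, 144.6, 93.7]
ee_rot: [-151.2, 89.9, 19.7]
force: [-0.2, 1.4, 5.7]
gripper_width: 40.0
[616.21168777 144.64606045  93.7192401 ] [-0.16155441  1.36943015  5.65325215] 40.00284326714428
```

View pics/s3.png

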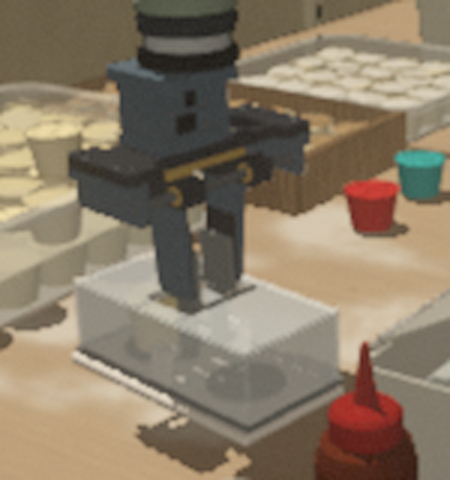

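```bash
python3 -m creep '[{"translation":[0,0,0],"delta_rot":[0,0,0]},{"translation":[0,0,0.2],"delta_rot":[0,0,0]},{"translation":[0,0,0.3],"delta_rot":[0,0,0]},{"translation":[0,0,0.3],"delta_rot":[0,0,0]},{"translation":[0,0,0],"delta_rot":[0,0,0]}]' -0.5 25
python3 - <<'E'
from h import *
s=readout.state();print(s['ee_pos'],s['force'],s['torque'],s['gripper_width'])
p,d=grab('side','4'); crop(p,130,280,130,290,3,'s4.png')
E
```

```text
time_s: 4.47
ee_pos: [615.2, 144.7, 100.7]
ee_rot: [1.9, 89.9, 172.8]
force: [-0.4, 3.2, -1.7]
gripper_width: 39.9
[615.19687633 144.66954402 100.65389687] [-0.36622059  3.21355494 -1.69837392] [0.77935686 0.0985895  0.0355003 ] 39.900790837007925
```

View pics/s4.png

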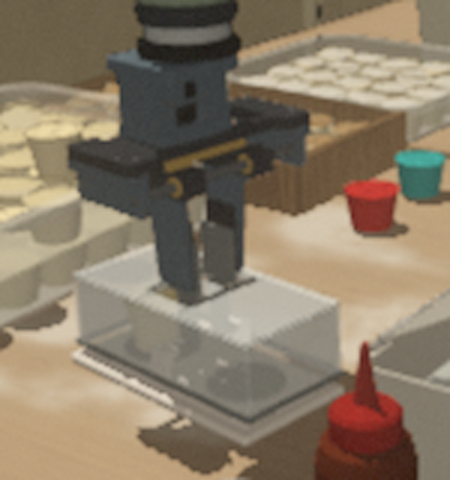

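The cover is coming up freely: a gap shows at the rim and the tool carries only about 2 N. I'll keep lifting.

```bash
python3 -m creep '[{"translation":[0,0,0.5],"delta_rot":[0,0,0]},{"translation":[0,0,0.8],"delta_rot":[0,0,0]},{"translation":[0,0,1],"delta_rot":[0,0,0]},{"translation":[0,0,1],"delta_rot":[0,0,0]},{"translation":[0,0,1],"delta_rot":[0,0,0]}]'
python3 -m creep '[{"translation":[0,0,1],"delta_rot":[0,0,0]},{"translation":[0,0,1],"delta_rot":[0,0,0]},{"translation":[0,0,1],"delta_rot":[0,0,0]},{"translation":[0,0,1],"delta_rot":[0,0,0]},{"translation":[0,0,0.5],"delta_rot":[0,0,0]}]'
python3 - <<'E'
from h import *
s=readout.state();print(s['ee_pos'],s['force'],s['torque'],s['gripper_width'])
p,d=grab('side','5'); crop(p,130,280,90,290,3,'s5.png')
E
```

```text
time_s: 4.93
ee_pos: [615.9, 143.3, 145.6]
ee_rot: [114.2, 89.9, -74.8]
force: [-0.6, -0.4, -2.8]
gripper_width: 39.7
time_s: 5.35
ee_pos: [616.4, 144.3, 191.0]
ee_rot: [-167.0, 89.9, 4.0]
force: [0.5, 0.4, -2.2]
gripper_width: 39.8
[616.37367475 144.3306974  191.01049318] [ 0.52264478  0.44345828 -2.2230566 ] [0.06872001 0.00080471 0.01833533] 39.84587305464068
```

View pics/s5.png

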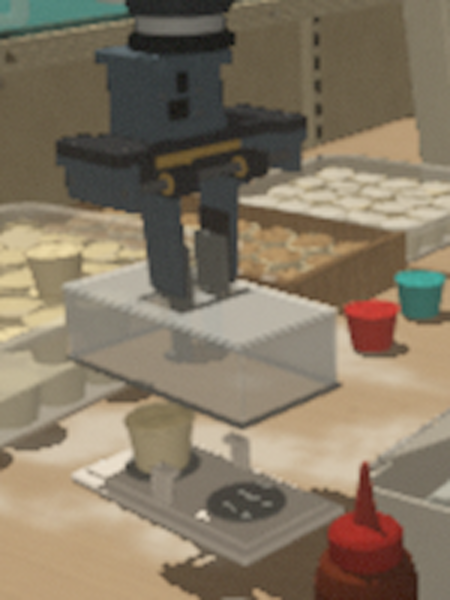

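```bash
python3 -m creep '[{"translation":[-0.1,-1,0],"delta_rot":[0,0,0]},{"translation":[-0.2,-2,0],"delta_rot":[0,0,0]},{"translation":[-0.2,-2.5,0],"delta_rot":[0,0,0]},{"translation":[-0.2,-2.5,0],"delta_rot":[0,0,0]},{"translation":[-0.2,-2.5,0],"delta_rot":[0,0,0]}]'
python3 -m creep '[{"translation":[-0.2,-2.5,0],"delta_rot":[0,0,0]},{"translation":[-0.2,-2.5,0],"delta_rot":[0,0,0]},{"translation":[-0.2,-2,0],"delta_rot":[0,0,0]},{"translation":[-0.1,-1.5,0],"delta_rot":[0,0,0]},{"translation":[0,0,0],"delta_rot":[0,0,0]}]'
python3 -m creep '[{"translation":[0,0,-1],"delta_rot":[0,0,0]},{"translation":[0,0,-2],"delta_rot":[0,0,0]},{"translation":[0,0,-2],"delta_rot":[0,0,0]},{"translation":[0,0,-2],"delta_rot":[0,0,0]},{"translation":[0,0,-1],"delta_rot":[0,0,0]}]'
python3 - <<'E'
from h import *
s=readout.state();print(s['ee_pos'],s['force'],s['torque'],s['gripper_width'])
p,d=grab('side','6'); crop(p,130,380,90,290,3,'s6.png')
p,d=grab('top','6'); crop(p,100,420,80,320,2,'t6.png')
E
```

```text
time_s: 5.82
ee_pos: [605.8, 37.7, 188.0]
ee_rot: [28.6, 89.9, -160.4]
force: [0.8, 0.2, -3.0]
gripper_width: 40.1
time_s: 6.23
ee_pos: [598.9, -49.0, 188.3]
ee_rot: [53.5, 89.9, -135.7]
force: [0.3, -0.2, -3.5]
gripper_width: 39.9
time_s: 6.65
ee_pos: [597.8, -44.3, 105.5]
ee_rot: [-0.5, 89.7, 170.5]
force: [-0.1, 0.3, -3.8]
gripper_width: 39.8
[597.8249532  -44.25349385 105.52252724] [-0.12102465  0.2705697  -3.81356065] [ 0.04101779  0.06107171 -0.00643945] 39.801617618459
```

View pics/s6.png

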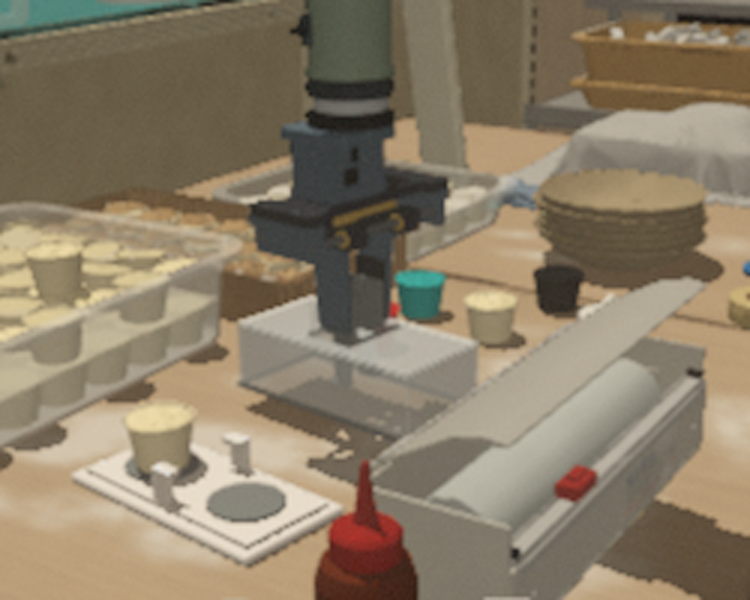

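View pics/t6.png

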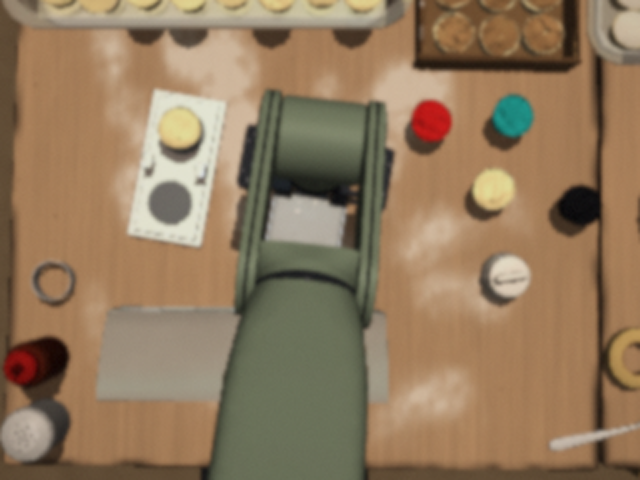

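```bash
python3 -m creep '[{"translation":[0,0,-0.6],"delta_rot":[0,0,0]},{"translation":[0,0,-0.5],"delta_rot":[0,0,0]},{"translation":[0,0,0],"delta_rot":[0,0,0]},{"translation":[0,0,0],"delta_rot":[0,0,0]},{"translation":[0,0,0],"delta_rot":[0,0,0]}]'
```

```text
time_s: 7.17
ee_pos: [600.2, -45.6, 98.6]
ee_rot: [-178.0, 89.9, -7.1]
force: [0.4, -0.3, -1.7]
gripper_width: 39.9
```

```bash
python3 -m creep '[{"translation":[0,0,-0.4],"delta_rot":[0,0,0]},{"translation":[0,0,-0.3],"delta_rot":[0,0,0]},{"translation":[0,0,-0.3],"delta_rot":[0,0,0]},{"translation":[0,0,0],"delta_rot":[0,0,0]},{"translation":[0,0,0],"delta_rot":[0,0,0]}]'
python3 -m creep '[{"translation":[0,0,-0.1],"delta_rot":[0,0,0]},{"translation":[0,0,0],"delta_rot":[0,0,0]}]'
python3 -m creep '[{"translation":[0,0,-0.1],"delta_rot":[0,0,0]},{"translation":[0,0,0],"delta_rot":[0,0,0]}]'
```

```text
time_s: 7.58
ee_pos: [599.5, -45.6, 87.6]
ee_rot: [10.7, 90.0, -178.3]
force: [-0.8, -0.1, -2.7]
gripper_width: 40.0
time_s: 7.75
ee_pos: [599.8, -45.6, 86.9]
ee_rot: [69.5, 90.0, -119.6]
force: [-1.3, -0.8, -3.1]
gripper_width: 39.7
time_s: 7.92
ee_pos: [599.8, -45.6, 85.9]
ee_rot: [77.5, 90.0, -111.6]
force: [0.1, 1.2, -3.1]
gripper_width: 40.2
```

```bash
python3 -m creep '[{"translation":[0,0,-0.1],"delta_rot":[0,0,0]},{"translation":[0,0,0],"delta_rot":[0,0,0]}]'
python3 -m creep '[{"translation":[0,0,-0.1],"delta_rot":[0,0,0]},{"translation":[0,0,0],"delta_rot":[0,0,0]}]'
python3 - <<'E'
from h import *
p,d=grab('side','7'); crop(p,190,310,180,260,6,'s7.png')
E
```

```text
time_s: 8.08
ee_pos: [599.8, -45.6, 85.7]
ee_rot: [171.5, 90.0, -17.6]
force: [-1.9, 0.2, 2.8]
gripper_width: 39.7
time_s: 8.25
ee_pos: [599.9, -45.7, 85.7]
ee_rot: [175.4, 89.9, -13.7]
force: [-3.2, 0.8, 8.6]
gripper_width: 39.6
```

View pics/s7.png

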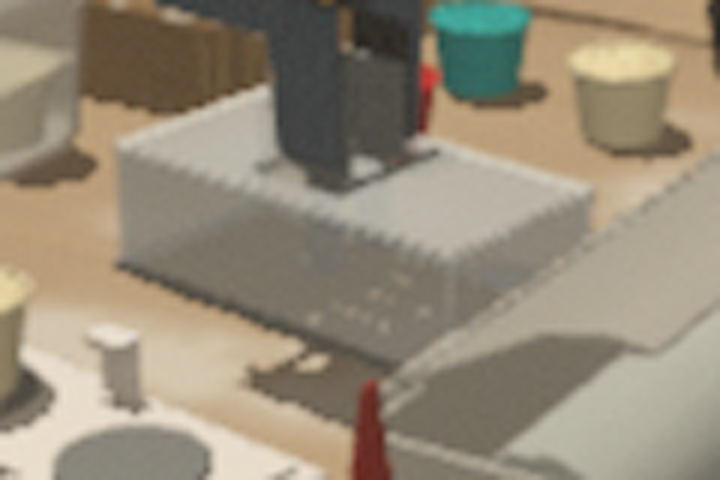

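The cover is on the worktop (force has changed sign, height 85.7 as expected). I'll release it.

```bash
python3 -m creep '[{"translation":[0,0,0],"delta_rot":[0,0,0]},{"translation":[0,0,0],"delta_rot":[0,0,0]},{"translation":[0,0,0],"delta_rot":[0,0,0]},{"translation":[0,0,0],"delta_rot":[0,0,0]},{"translation":[0,0,0],"delta_rot":[0,0,0]}]' 1
python3 -m creep '[{"translation":[0,0,0],"delta_rot":[0,0,0]},{"translation":[0,0,0],"delta_rot":[0,0,0]},{"translation":[0,0,0],"delta_rot":[0,0,0]},{"translation":[0,0,0.5],"delta_rot":[0,0,0]},{"translation":[0,0,1],"delta_rot":[0,0,0]}]'
python3 -m creep '[{"translation":[0,0,2],"delta_rot":[0,0,0]},{"translation":[0,0,2.5],"delta_rot":[0,0,0]},{"translation":[0,0,2.5],"delta_rot":[0,0,0]},{"translation":[0,0,2],"delta_rot":[0,0,0]},{"translation":[0,0,0],"delta_rot":[0,0,0]}]'
python3 - <<'E'
from h import *
s=readout.state();print(s['ee_pos'],s['force'])
p,d=grab('side','8'); crop(p,190,310,150,260,5,'s8.png')
E
```

```text
time_s: 8.72
ee_pos: [600.2, -45.7, 84.1]
ee_rot: [-179.4, 89.9, -8.5]
force: [-0.1, -0.1, 0.4]
gripper_width: 70.7
time_s: 9.13
ee_pos: [598.9, -45.5, 98.2]
ee_rot: [5.6, 89.8, 176.5]
force: [0.1, 0.5, 0.1]
gripper_width: 91.4
time_s: 9.55
ee_pos: [602.6, -45.9, 194.9]
ee_rot: [-176.7, 89.4, -5.7]
force: [0.0, 0.0, 0.1]
gripper_width: 90.8
[602.58254989 -45.85817255 194.87438839] [0.04916333 0.03467324 0.14003308]
```

View pics/s8.png

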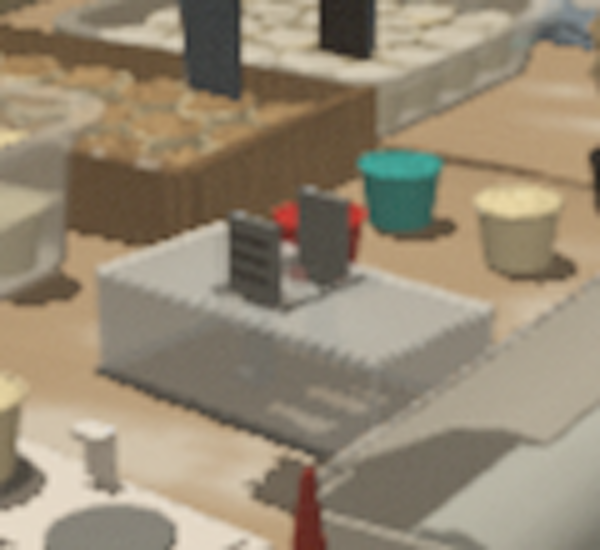

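```bash
python3 -m creep '[{"translation":[0,-1.5,0],"delta_rot":[0,0,0]},{"translation":[0,-2.8,0],"delta_rot":[0,0,0]},{"translation":[-0.1,-2.8,0],"delta_rot":[0,0,0]},{"translation":[-0.1,-2.8,0],"delta_rot":[0,0,0]},{"translation":[-0.1,-2.8,0],"delta_rot":[0,0,0]}]'
python3 -m creep '[{"translation":[-0.1,-2.8,0],"delta_rot":[0,0,0]},{"translation":[-0.1,-2.8,0],"delta_rot":[0,0,0]},{"translation":[-0.1,-2.8,0],"delta_rot":[0,0,0]},{"translation":[-0.1,-2.2,0],"delta_rot":[0,0,0]},{"translation":[-0.1,-1.5,0],"delta_rot":[0,0,0]}]'
python3 -m creep '[{"translation":[0,0,0],"delta_rot":[0,0,0]},{"translation":[0,0,0],"delta_rot":[0,0,0]},{"translation":[0,0,0],"delta_rot":[0,0,0]}]'
python3 - <<'E'
from h import *
s=readout.state();print(s['ee_pos'],s['force'],s['qpos'])
p=np.load('top6p.npy');w=pts('top',np.load('top6.npy'))
h=cv2.cvtColor(p,cv2.COLOR_RGB2HSV)
k=np.zeros(p.shape[:2],np.uint8); k[168:196,172:200]=(h[168:196,172:200,2]<145)
k=cv2.morphologyEx(k,cv2.MORPH_OPEN,np.ones((3,3)))
c=max(cv2.findContours(k,0,1)[0],key=cv2.contourArea); e=cv2.fitEllipse(c); print(e,'pad',ray('top',*e[0],15))
k=np.zeros(p.shape[:2],np.uint8); k[125:165,170:215]=(w[125:165,170:215,2]>47)
c=max(cv2.findContours(k,0,1)[0],key=cv2.contourArea); e=cv2.fitEllipse(c); print(e,'stored',ray('top',*e[0],58))
ps,ds=grab('side','9')
h=cv2.cvtColor(ps,cv2.COLOR_RGB2HSV); v0,v1,u0,u1=245,270,195,230
crop(ps,150,250,210,280,6,'s9.png'); crop(p,160,220,120,210,6,'t9.png')
E
```

```text
time_s: 10.02
ee_pos: [595.5, -174.5, 187.3]
ee_rot: [2.2, 89.8, 173.2]
force: [0.6, -0.0, -0.2]
gripper_width: 91.4
time_s: 10.43
ee_pos: [590.3, -296.5, 187.0]
ee_rot: [0.9, 89.8, 171.7]
force: [-0.6, -0.5, -0.3]
gripper_width: 91.2
time_s: 10.68
ee_pos: [591.4, -292.7, 188.4]
ee_rot: [-37.2, 89.9, 133.8]
force: [-0.8, 0.6, 0.2]
gripper_width: 91.6
[ 591.44801248 -292.71626024  188.35313944] [-0.77147778  0.55727812  0.21446511] [-2.73455947e+01  2.74298803e+01  8.09723448e+01  3.37202784e-02
  7.16913125e+01  7.16875956e+01]
((184.633544921875, 180.98471069335938), (19.58243751525879, 20.166059494018555), 160.203369140625) pad [567.91798798 153.49719666  15.        ]
((189.20831298828125, 143.75997924804688), (19.771808624267578, 21.11150550842285), 75.60356903076172) stored [666.24661149 137.18700264  58.        ]
```

View pics/s9.png

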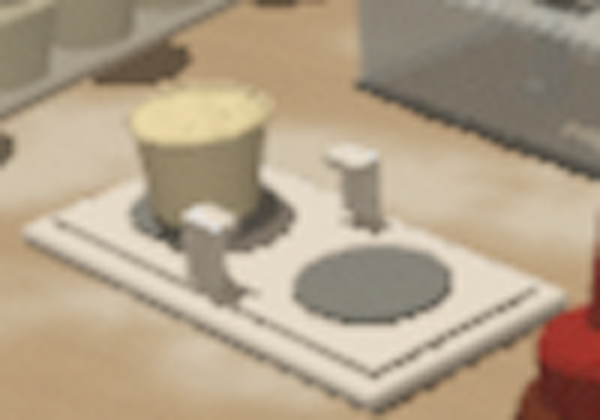

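View pics/t9.png

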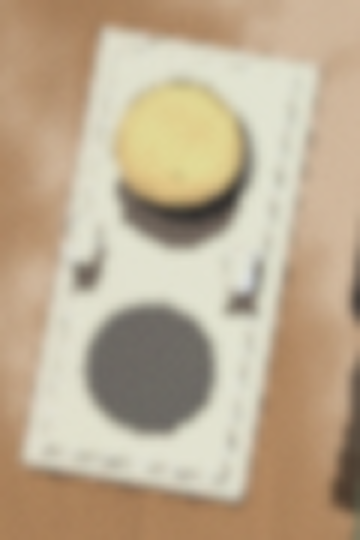

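The near pad measures (567.7,153.6), which agrees with the value from the keeper pose (567.1,153.8). The tool is over the cream cup, so I'll go down.

```bash
python3 -m creep '[{"translation":[0,0,-2],"delta_rot":[0,0,0]},{"translation":[0,0,-2.5],"delta_rot":[0,0,0]},{"translation":[0,0,-2.5],"delta_rot":[0,0,0]},{"translation":[0,0,-2],"delta_rot":[0,0,0]},{"translation":[0,0,-1],"delta_rot":[0,0,0]}]'
python3 -m creep '[{"translation":[0,0,-0.5],"delta_rot":[0,0,0]},{"translation":[0,0,0],"delta_rot":[0,0,0]},{"translation":[0,0,0],"delta_rot":[0,0,0]}]'
python3 - <<'E'
from h import *
s=readout.state();print(s['ee_pos'],s['force'])
p,d=grab('side','10'); crop(p,250,340,130,220,6,'s10.png')
E
```

```text
time_s: 11.15
ee_pos: [590.5, -291.3, 86.2]
ee_rot: [-20.2, 89.7, 150.8]
force: [-0.5, -0.2, -1.0]
gripper_width: 91.5
time_s: 11.4
ee_pos: [592.6, -293.5, 85.0]
ee_rot: [160.4, 89.9, -28.6]
force: [0.2, -0.1, 0.5]
gripper_width: 91.2
[ 592.56533781 -293.51495603   85.04772985] [ 0.19916395 -0.08346325  0.49347667]
```

View pics/s10.png

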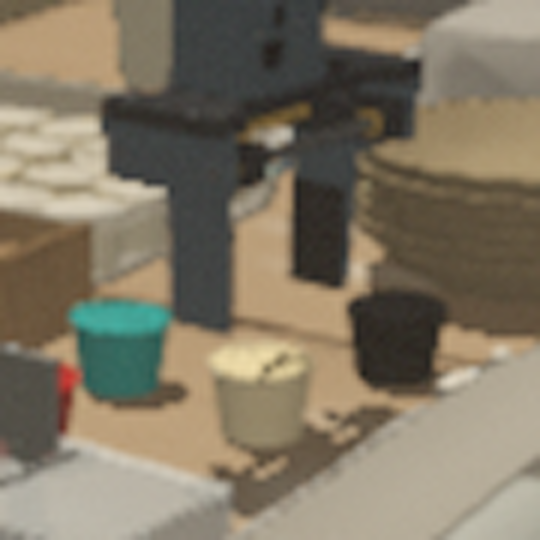

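```bash
python3 -m creep '[{"translation":[0,0,-1.5],"delta_rot":[0,0,0]},{"translation":[0,0,-1.5],"delta_rot":[0,0,0]},{"translation":[0,0,-1.5],"delta_rot":[0,0,0]},{"translation":[0,0,-1],"delta_rot":[0,0,0]},{"translation":[0,0,-0.4],"delta_rot":[0,0,0]}]'
python3 -m creep '[{"translation":[0,0,0],"delta_rot":[0,0,0]},{"translation":[0,0,0],"delta_rot":[0,0,0]}]'
python3 -m creep '[{"translation":[0,0,0],"delta_rot":[0,0,0]},{"translation":[0,0,0],"delta_rot":[0,0,0]},{"translation":[0,0,0],"delta_rot":[0,0,0]},{"translation":[0,0,0],"delta_rot":[0,0,0]},{"translation":[0,0,0],"delta_rot":[0,0,0]}]' -0.1 8
python3 -m creep '[{"translation":[0,0,0],"delta_rot":[0,0,0]},{"translation":[0,0,0],"delta_rot":[0,0,0]},{"translation":[0,0,0],"delta_rot":[0,0,0]}]'
```

```text
time_s: 11.87
ee_pos: [591.6, -293.5, 24.5]
ee_rot: [-12.3, 90.0, 158.7]
force: [0.1, 0.1, 0.6]
gripper_width: 91.1
time_s: 12.03
ee_pos: [592.3, -293.9, 25.8]
ee_rot: [160.0, 89.9, -29.0]
force: [0.6, -1.6, 0.6]
gripper_width: 91.0
time_s: 12.45
ee_pos: [591.9, -293.7, 25.2]
ee_rot: [151.2, 90.0, -37.9]
force: [-0.3, -0.3, 0.6]
gripper_width: 60.9
time_s: 12.7
ee_pos: [591.8, -293.7, 25.2]
ee_rot: [136.0, 90.0, -53.1]
force: [-0.1, 0.2, 2.9]
gripper_width: 56.4
```

```bash
python3 -m creep '[{"translation":[0,0,0],"delta_rot":[0,0,0]},{"translation":[0,0,0],"delta_rot":[0,0,0]},{"translation":[0,0,0.3],"delta_rot":[0,0,0]},{"translation":[0,0,0.5],"delta_rot":[0,0,0]},{"translation":[0,0,0.7],"delta_rot":[0,0,0]}]' -0.3 12
python3 -m creep '[{"translation":[0,0,0.5],"delta_rot":[0,0,0]},{"translation":[0,0,0],"delta_rot":[0,0,0]}]'
python3 - <<'E'
from h import *
s=readout.state();print(s['ee_pos'],s['force'])
p,d=grab('side','11'); crop(p,250,340,130,220,6,'s11.png')
E
```

```text
time_s: 13.12
ee_pos: [591.3, -293.4, 39.7]
ee_rot: [-15.5, 89.9, 155.4]
force: [0.4, -0.3, -1.2]
gripper_width: 56.2
time_s: 13.28
ee_pos: [592.7, -294.1, 46.7]
ee_rot: [160.4, 89.8, -28.7]
force: [0.6, -0.4, -0.8]
gripper_width: 56.2
[ 592.70709995 -294.08901933   46.6990157 ] [ 0.58953106 -0.42060386 -0.75569317]
```

View pics/s11.png

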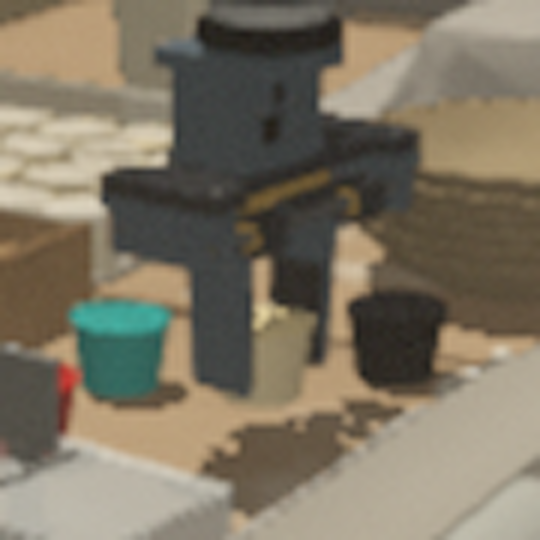

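```bash
python3 -m creep '[{"translation":[0,0,1.5],"delta_rot":[0,0,0]},{"translation":[0,0,2.5],"delta_rot":[0,0,0]},{"translation":[0,0,2.5],"delta_rot":[0,0,0]},{"translation":[0,0,2.5],"delta_rot":[0,0,0]},{"translation":[0,0,2.5],"delta_rot":[0,0,0]}]'
python3 -m creep '[{"translation":[0,0,2],"delta_rot":[0,0,0]},{"translation":[0,0,1],"delta_rot":[0,0,0]},{"translation":[0,0.5,0],"delta_rot":[0,0,0]},{"translation":[-0.1,1.5,0],"delta_rot":[0,0,0]},{"translation":[-0.1,2.5,0],"delta_rot":[0,0,0]}]'
python3 -m creep '[{"translation":[-0.15,2.7,0],"delta_rot":[0,0,0]},{"translation":[-0.15,2.7,0],"delta_rot":[0,0,0]},{"translation":[-0.15,2.7,0],"delta_rot":[0,0,0]},{"translation":[-0.15,2.7,0],"delta_rot":[0,0,0]},{"translation":[-0.15,2.7,0],"delta_rot":[0,0,0]}]'
python3 -m creep '[{"translation":[-0.15,2.7,0],"delta_rot":[0,0,0]},{"translation":[-0.15,2.7,0],"delta_rot":[0,0,0]},{"translation":[-0.15,2.7,0],"delta_rot":[0,0,0]},{"translation":[-0.15,2.7,0],"delta_rot":[0,0,0]},{"translation":[-0.15,2.7,0],"delta_rot":[0,0,0]}]'
```

```text
time_s: 13.75
ee_pos: [591.4, -293.5, 160.9]
ee_rot: [-11.4, 90.0, 159.5]
force: [1.1, -0.4, -1.0]
gripper_width: 55.7
time_s: 14.17
ee_pos: [588.6, -248.5, 187.7]
ee_rot: [-7.0, 89.8, 163.8]
force: [0.0, 0.3, -2.5]
gripper_width: 55.9
time_s: 14.58
ee_pos: [580.3, -110.8, 187.6]
ee_rot: [-8.5, 89.7, 162.5]
force: [0.5, 0.0, -0.7]
gripper_width: 56.2
time_s: 15.0
ee_pos: [572.5, 23.8, 187.6]
ee_rot: [5.0, 89.7, 175.9]
force: [0.7, -0.6, -1.0]
gripper_width: 55.8
```

```bash
python3 -m creep '[{"translation":[-0.15,2.7,0],"delta_rot":[0,0,0]},{"translation":[-0.15,2.7,0],"delta_rot":[0,0,0]},{"translation":[-0.15,2.7,0],"delta_rot":[0,0,0]},{"translation":[-0.15,2.5,0],"delta_rot":[0,0,0]},{"translation":[0,1.7,0],"delta_rot":[0,0,0]}]'
python3 -m creep '[{"translation":[0,0.9,0],"delta_rot":[0,0,0]},{"translation":[0,0,0],"delta_rot":[0,0,0]},{"translation":[0,0,0],"delta_rot":[0,0,0]},{"translation":[0,0,0],"delta_rot":[0,0,0]}]'
python3 - <<'E'
from h import *
s=readout.state();print(s['ee_pos'],s['force'])
p,d=grab('side','12'); crop(p,130,280,130,290,4,'s12.png')
E
```

```text
time_s: 15.42
ee_pos: [566.1, 147.3, 187.6]
ee_rot: [8.9, 89.7, 179.9]
force: [0.7, -0.3, -0.7]
gripper_width: 56.0
time_s: 15.75
ee_pos: [568.2, 152.6, 189.3]
ee_rot: [42.2, 89.9, -146.9]
force: [-0.4, 0.2, 0.3]
gripper_width: 55.9
[568.21382134 152.57141182 189.28192027] [-0.41266058  0.18331344  0.30801626]
```

View pics/s12.png

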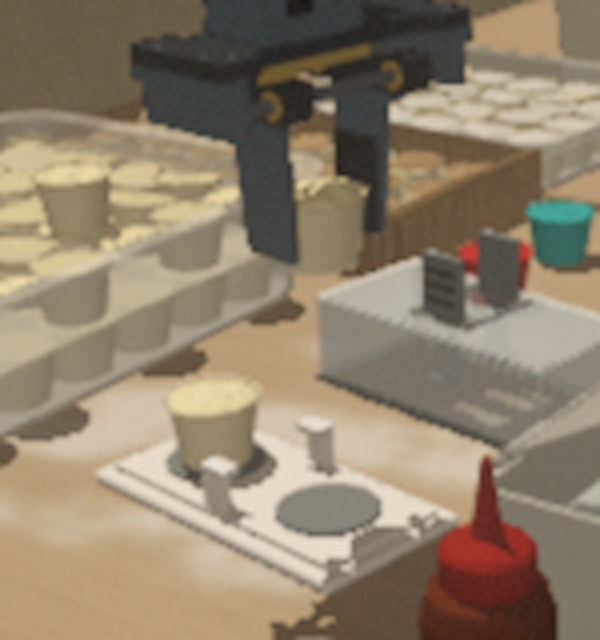

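```bash
python3 -m creep '[{"translation":[0,0.1,-1.5],"delta_rot":[0,0,0]},{"translation":[0,0,-2.5],"delta_rot":[0,0,0]},{"translation":[0,0,-2.5],"delta_rot":[0,0,0]},{"translation":[0,0,-2.5],"delta_rot":[0,0,0]},{"translation":[0,0,-1.5],"delta_rot":[0,0,0]}]'
python3 -m creep '[{"translation":[0,0,-1],"delta_rot":[0,0,0]},{"translation":[0,0,-1],"delta_rot":[0,0,0]},{"translation":[0,0,-0.5],"delta_rot":[0,0,0]},{"translation":[0,0,0],"delta_rot":[0,0,0]},{"translation":[0,0,0],"delta_rot":[0,0,0]}]'
python3 - <<'E'
from h import *
s=readout.state();print(s['ee_pos'],s['force'])
p,d=grab('side','13'); crop(p,150,250,190,290,6,'s13.png')
E
```

```text
time_s: 16.22
ee_pos: [567.4, 152.7, 82.5]
ee_rot: [27.5, 89.8, -161.6]
force: [-0.8, -0.1, -1.2]
gripper_width: 56.0
time_s: 16.63
ee_pos: [569.3, 154.3, 60.5]
ee_rot: [-162.3, 89.9, 8.7]
force: [0.3, 0.4, -0.2]
gripper_width: 56.3
[569.29326345 154.33369774  60.52930163] [ 0.26695118  0.40795874 -0.15788295]
```

View pics/s13.png

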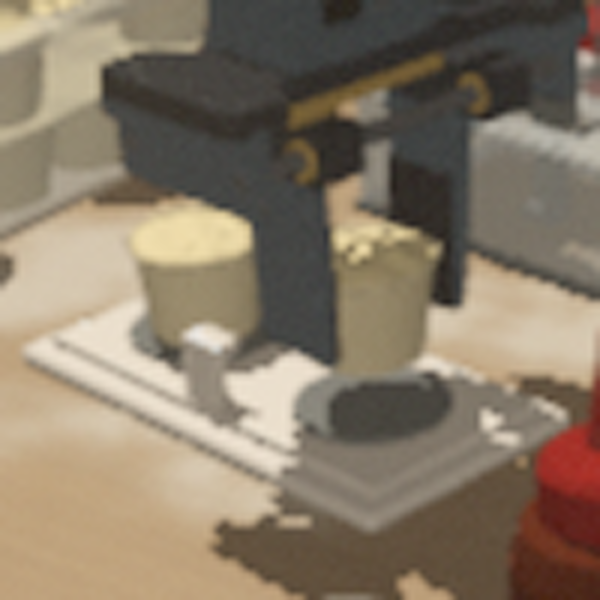

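```bash
python3 -m creep '[{"translation":[-0.1,0,-0.5],"delta_rot":[0,0,0]},{"translation":[0,0,-0.5],"delta_rot":[0,0,0]},{"translation":[0,0,-0.4],"delta_rot":[0,0,0]},{"translation":[0,0,0],"delta_rot":[0,0,0]},{"translation":[0,0,0],"delta_rot":[0,0,0]}]'
python3 -m creep '[{"translation":[0,0,-0.2],"delta_rot":[0,0,0]},{"translation":[0,0,0],"delta_rot":[0,0,0]},{"translation":[0,0,0],"delta_rot":[0,0,0]}]'
python3 -m creep '[{"translation":[0,0,-0.1],"delta_rot":[0,0,0]},{"translation":[0,0,0],"delta_rot":[0,0,0]}]'
python3 -m creep '[{"translation":[0,0,-0.1],"delta_rot":[0,0,0]},{"translation":[0,0,0],"delta_rot":[0,0,0]}]'
```

```text
time_s: 17.1
ee_pos: [567.5, 154.4, 45.6]
ee_rot: [30.7, 90.0, -158.4]
force: [0.1, -0.2, -1.5]
gripper_width: 55.9
time_s: 17.35
ee_pos: [567.8, 154.4, 44.0]
ee_rot: [63.0, 90.0, -126.0]
force: [-0.6, -0.3, 0.1]
gripper_width: 55.6
time_s: 17.52
ee_pos: [567.7, 154.4, 42.9]
ee_rot: [49.6, 90.0, -139.5]
force: [-0.4, -0.4, -0.7]
gripper_width: 56.0
time_s: 17.68
ee_pos: [567.7, 154.4, 41.8]
ee_rot: [37.6, 90.0, -151.5]
force: [-0.2, -0.1, -0.2]
gripper_width: 55.9
```

```bash
python3 -m creep '[{"translation":[0,0,-0.1],"delta_rot":[0,0,0]},{"translation":[0,0,0],"delta_rot":[0,0,0]}]'
python3 -m creep '[{"translation":[0,0,-0.05],"delta_rot":[0,0,0]},{"translation":[0,0,0],"delta_rot":[0,0,0]},{"translation":[0,0,0],"delta_rot":[0,0,0]}]'
python3 -m creep '[{"translation":[0,0,-0.05],"delta_rot":[0,0,0]},{"translation":[0,0,0],"delta_rot":[0,0,0]},{"translation":[0,0,0],"delta_rot":[0,0,0]}]'
```

```text
time_s: 17.85
ee_pos: [567.7, 154.3, 40.8]
ee_rot: [38.5, 90.0, -150.6]
force: [-0.0, -0.1, -1.0]
gripper_width: 55.9
time_s: 18.1
ee_pos: [567.7, 154.4, 40.5]
ee_rot: [62.8, 90.0, -126.3]
force: [0.1, 0.3, -0.9]
gripper_width: 55.6
time_s: 18.35
ee_pos: [567.8, 154.4, 40.2]
ee_rot: [-174.2, 90.0, -3.3]
force: [-0.3, 0.5, 1.4]
gripper_width: 55.9
```

Contact is at 40.2, as predicted. I'll release gently and view it before retreating.

```bash
python3 -m creep '[{"translation":[0,0,-0.05],"delta_rot":[0,0,0]},{"translation":[0,0,0],"delta_rot":[0,0,0]}]'
python3 -m creep '[{"translation":[0,0,0],"delta_rot":[0,0,0]},{"translation":[0,0,0],"delta_rot":[0,0,0]},{"translation":[0,0,0],"delta_rot":[0,0,0]},{"translation":[0,0,0],"delta_rot":[0,0,0]},{"translation":[0,0,0],"delta_rot":[0,0,0]}]' 0.6 3
python3 - <<'E'
from h import *
s=readout.state();print(s['ee_pos'],s['force'])
p,d=grab('side','14'); crop(p,150,250,190,290,6,'s14.png')
E
```

```text
time_s: 18.52
ee_pos: [567.9, 154.4, 40.1]
ee_rot: [-165.0, 90.0, 5.9]
force: [-1.8, -0.1, 5.0]
gripper_width: 55.8
time_s: 18.93
ee_pos: [567.7, 154.4, 39.2]
ee_rot: [44.9, 90.0, -144.1]
force: [-0.2, 0.4, 1.5]
gripper_width: 72.8
[567.69895076 154.35148033  39.24682831] [-0.2323631   0.39825918  1.48559092]
```

View pics/s14.png

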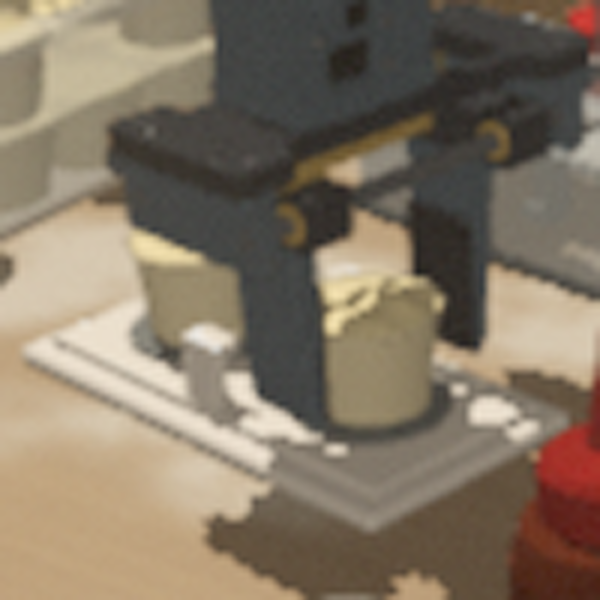

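The cup stands on the pad and the fingers are clear of it. I'll retreat upwards.

```bash
python3 -m creep '[{"translation":[0,0,0],"delta_rot":[0,0,0]},{"translation":[0,0,0.3],"delta_rot":[0,0,0]},{"translation":[0,0,0.8],"delta_rot":[0,0,0]},{"translation":[0,0,1.5],"delta_rot":[0,0,0]},{"translation":[0,0,2],"delta_rot":[0,0,0]}]'
python3 -m creep '[{"translation":[0,0,2.5],"delta_rot":[0,0,0]},{"translation":[0,0,3],"delta_rot":[0,0,0]},{"translation":[0,0,3],"delta_rot":[0,0,0]},{"translation":[0,0,3],"delta_rot":[0,0,0]},{"translation":[0,0,2],"delta_rot":[0,0,0]}]'
python3 -m creep '[{"translation":[-1,-2,0],"delta_rot":[0,0,0]},{"translation":[-2,-3,0],"delta_rot":[0,0,0]},{"translation":[-2,-3,0],"delta_rot":[0,0,0]},{"translation":[-2,-3,0],"delta_rot":[0,0,0]},{"translation":[-2,-3,0],"delta_rot":[0,0,0]}]'
python3 -m creep '[{"translation":[-1,-3,0],"delta_rot":[0,0,0]},{"translation":[0,-3,0],"delta_rot":[0,0,0]},{"translation":[0,-3,0],"delta_rot":[0,0,0]},{"translation":[0,-3,0],"delta_rot":[0,0,0]},{"translation":[0,-3,0],"delta_rot":[0,0,0]}]'
python3 -m creep '[{"translation":[0,-3,0],"delta_rot":[0,0,0]},{"translation":[0,-3,0],"delta_rot":[0,0,0]},{"translation":[0,-2,0],"delta_rot":[0,0,0]},{"translation":[0,0,0],"delta_rot":[0,0,0]},{"translation":[0,0,0],"delta_rot":[0,0,0]}]'
python3 - <<'E'
from h import *
p,d=grab('side','15'); crop(p,130,330,160,320,4,'s15.png')
p,d=grab('top','15'); crop(p,100,420,90,320,2,'t15.png');w=pts('top',d)
for nm,(a,b,c,e) in dict(loose=(165,195,170,200),stored=(125,160,170,212)).items():
    k=np.zeros(p.shape[:2],np.uint8); k[a:b,c:e]=w[a:b,c:e,2]>47
    q=max(cv2.findContours(k,0,1)[0],key=cv2.contourArea); E=cv2.fitEllipse(q); print(nm,E,ray('top',*E[0],58))
k=(np.abs(w[...,2]-64)<9)&(w[...,0]>480)&(w[...,0]<720)&(w[...,1]>-120)&(w[...,1]<40); print('cover z',np.median(w[k][:,2]),k.sum())
E
```

```text
time_s: 19.4
ee_pos: [566.9, 154.2, 85.4]
ee_rot: [25.5, 89.8, -163.6]
force: [0.0, 0.7, -0.5]
gripper_width: 72.8
time_s: 19.82
ee_pos: [568.6, 154.6, 224.7]
ee_rot: [-157.6, 89.7, 13.3]
force: [-0.6, 0.6, 1.2]
gripper_width: 72.8
time_s: 20.23
ee_pos: [476.6, 13.4, 221.2]
ee_rot: [174.9, 89.9, -14.1]
force: [1.2, -1.0, 0.1]
gripper_width: 73.0
time_s: 20.65
ee_pos: [467.4, -137.0, 221.5]
ee_rot: [169.6, 89.9, -19.5]
force: [0.5, 0.2, 0.1]
gripper_width: 73.3
time_s: 21.07
ee_pos: [467.6, -216.1, 220.9]
ee_rot: [-136.6, 90.0, 34.2]
force: [-0.0, -0.1, 0.2]
gripper_width: 73.4
loose ((182.3560333251953, 180.1143341064453), (20.0076847076416, 21.506824493408203), 60.899837493896484) [567.28921247 153.311043    58.        ]
stored ((189.20831298828125, 143.75997924804688), (19.771808624267578, 21.11150550842285), 75.60356903076172) [666.24661149 137.18700264  58.        ]
cover z 64.20626920927765 2430
```

View pics/s15.png

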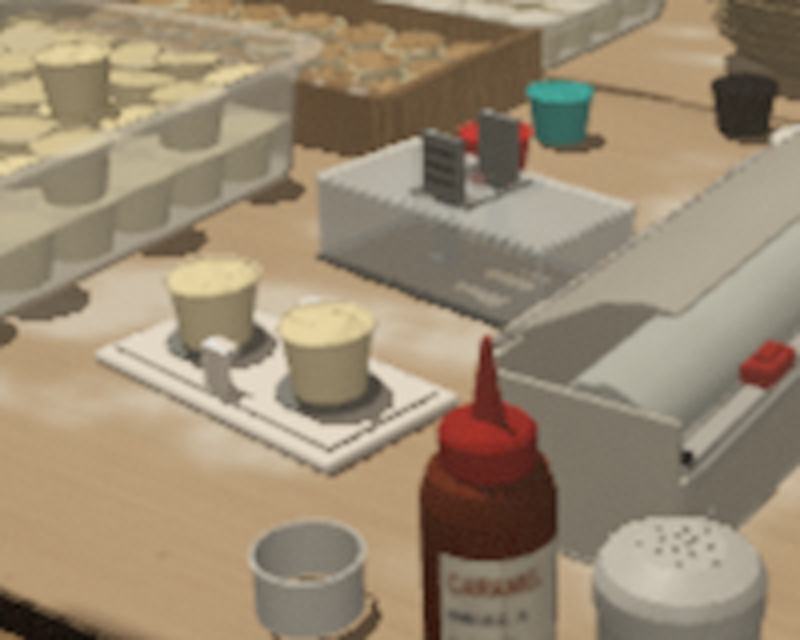

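View pics/t15.png

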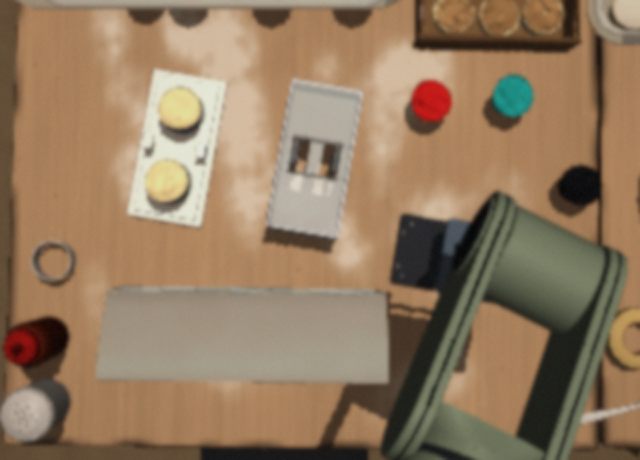

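All is in order: the cup is on the pad at (567.3,153.3), the cover is upright with its top at 64 mm, and the arm is clear.

```bash
python3 -c "
from workcell import env,readout
s=readout.state();print(s['force'],abs(s['qvel']).max())
env.job_done()"
```

```text
[ 0.67590638  0.40031803 -0.00626454] 0.8761058801005823
the job is handed in; nothing more can be done
```

I squeezed both tabs in, lifted the cover straight off and set it down upright on clear worktop. The cream custard cup now stands on the keeper's near pad, and I handed the job in at about 21 s of the 61 s allowed.

- **Cup:** in the last pictures it stands upright at about (567.3, 153.3) mm, within 1 mm of the measured pad centre.
- **Stored cup:** its measured position was the same before and after I placed the loose cup.
- **Cover:** it stands level with its top at 64 mm, as it should when its rim is on the worktop.
- **Other objects:** the ring cutter and the coloured look-alikes look unmoved in the pictures. The timer was hidden by the arm in the last top picture, so I did not check it by camera. No move came near it below about 200 mm.
- **Arm:** it was clear of everything, with about zero force on the tool.

No check failed or disagreed. The one odd reading was the gripper at 40 mm on the tabs instead of the expected 42 mm; I put that down to play in the pads.

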